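# Bring the ink stone over and hold the case open at 60 degrees

## Task

We are packing up. First, with the case still shut, push the slate ink stone across the table (slide it, do not pick it up) until it lies inside the masking-tape outline, lined up with it. Then raise the lid of the wooden case and hold it open at 60 degrees from shut so that a pupil can pack the stone; the lid falls shut when let go, so finish while still holding it there, and leave the other things on the table where they stand.

Things in the scene. Friction and masses are not known exactly. Their poses are not given: they have to be found in the camera images.
- ink_stone: Loose black slate ink stone, a flat rectangular slab 68 (x) x 118 (y) x 15 (z) mm, about 0.28 kg, flat on the table in front of the robot or to its left, some 16 to 28 cm beside the tape outline. Origin: centre of its underside; y along its length (pointing roughly away from or towards the robot), z up.
- tape_outline: Flat rectangle of 12 mm beige masking tape stuck on the table, the place for the ink stone; inner opening 108 (x) x 158 (y) mm, so the stone fits in with 20 mm to spare all round. It has no height to speak of (nothing catches on it). Origin: its centre on the table; y along its long side, which runs roughly away from the robot. It lies to the left or to the right of the stone.
- stone_case: Wooden box fixed to the table at the robot's right, 170 (x) x 150 (y) x 62 (z) mm without its lid; origin: centre of its underside; -x is its front (roughly towards the robot), the lid's hinge runs along the top far edge (x = +85 mm, z = 62 mm, along y).
- case_lid (a joint): Lid angle in radians: 0 shut, grows as the front edge swings up and away from the robot, stop at 1.4. 60 degrees is 1.047. The lid (170 x 150 x 8 mm panel, about 0.28 kg with its bar) has no stay or spring: it falls shut from any angle.
- lid_hinge (a point): Middle of the lid's hinge line. Its axes move with the lid: y along the hinge, -x from the hinge to the bar along the lid.
- lid_bar (a point): Middle of the lid's bar handle: a dark round steel bar 10 mm thick along the lid's y, 90 mm long between two 8 mm thick posts that are 90 mm apart and hold it 36 mm (to its centre) in front of the lid's front edge, with a clear gap of 31 mm between bar and edge. Its centre is 206 mm from the hinge line and 4 mm above it when shut (66 mm above the table). A gripper pinching the bar lightly (about 25 N) from above can keep its orientation while the bar turns between the pads.
- ink_bottle_c: Bystander: small squeeze bottle, 38 mm across, 86 mm tall, well behind the stone and the outline. Origin: centre of its underside.
- seal_c: Bystander: square stone seal, 24 x 24 x 55 mm, standing behind the stone and the outline. Origin: centre of its underside.
- glue_stick: Bystander: glue stick, 25 mm across, 88 mm tall, standing near the robot between the case and the stone's area. Origin: centre of its underside.
- ink_bowl: Bystander: dark round bowl, about 100 mm across, 48 mm tall, on the newspaper at the left. Origin: underside centre.
- eraser: Bystander: small eraser, 19 x 43 x 12 mm, just left of the flat brush tray. Origin: underside centre.

How it is judged (in metres and radians):
On the way:
1. the ink stone lies inside the tape outline, lined up with it, while the lid is still shut (x of ink_stone in the frame of tape_outline between -0.022 and 0.022 m and y of ink_stone in the frame of tape_outline between -0.022 and 0.022 m and angle between the y axis of ink_stone and the y axis of tape_outline, either way round below 0.26 rad and height (world z) of ink_stone below 0.005 m and value of joint case_lid below 0.08 rad), for 0.2 s.
At the end, for the whole second after the job is handed in: The robot holds the lid still at 60 degrees (within 6 degrees), in contact with it; the ink stone lies flat on the table in the tape outline, its centre within 22 mm of the outline's along each of the outline's axes, turned less than 15 degrees from it (x of ink_stone in the frame of tape_outline between -0.022 and 0.022 m and y of ink_stone in the frame of tape_outline between -0.022 and 0.022 m and angle between the y axis of ink_stone and the y axis of tape_outline, either way round below 0.26 rad and height (world z) of ink_stone below 0.005 m and value of joint case_lid between 0.942 and 1.152 rad and velocity of joint case_lid between -0.1 and 0.1 rad/s and (contact force between case_lid and the fingers above 0.3 N or contact force between case_lid and the arm above 0.3 N)); the arm keeps its last pose, push and grip.
It fails at once if the ink stone is lifted or tipped instead of pushed (height (world z) of ink_stone above 0.02 m or angle between ink_stone's own z axis and vertical above 0.35 rad).
It fails at once if a loose thing touches the lid (it must not be propped) (contact force between case_lid and ink_stone above 0.3 N or contact force between case_lid and ink_bottle_c above 0.3 N or contact force between case_lid and seal_c above 0.3 N or contact force between case_lid and glue_stick above 0.3 N or contact force between case_lid and ink_bowl above 0.3 N or contact force between case_lid and eraser above 0.3 N).
It fails at once if a bystander is shifted by more than 30 mm (distance of any of ink_bottle_c, seal_c, glue_stick, ink_bowl, eraser from where it was at the start of the episode above 0.03 m).
It fails at once if a bystander is knocked over (angle between any of ink_bottle_c, seal_c, glue_stick, ink_bowl's own z axis and vertical above 0.5 rad).
It also fails if it takes over 54 s, if anything falls off the work surface, if the arm or the gripper's body presses on something with over 40 N, if the wrist force passes 120 N, or if a joint passes its speed limit or range.

## Robot

A 6-joint arm with a two-finger parallel gripper is mounted at the origin on a cart in front of the work surface, level with it; the furniture and walls round the work are solid. World frame = base frame: x ahead of the robot, y to its left, z up, the work surface at z = 0. Lengths are in mm, angles in rad, forces in N, time in s.
With the tool pointing down it reaches from about 250 to 775 mm from the base axis. Payload 8.9 kg.
Tool frame: the origin (TCP) lies at the very end of the fingers, on their centre line; the grasp point (between the pads) lies 19 mm behind it; y points along the fingers, z is the direction in which the jaws open and shut, and the axes are right-handed (so a half turn about y gives the same grasp; the last joint's range is limited). The gripper opens to 85 mm and grips with 20 to 120 N. Pads are 22 mm wide; open, the fingers measure 114 mm over their backs; the gripper's body (76 mm by 85 mm) begins 54 mm behind the grasp point. The pads swing forward as they close: fully open they stand 13 mm farther back than shut.
Start: joints at [1.098, 0.291, -0.153, 1.127, 0, 1.431], TCP at [172.003, 496.023, 231.305] pointing down, gripper open.
Joint ranges: [-2.52, 2.52], [-0.91, 1.74], [-1.3, 1.37], [-1.96, 2.02], [-1.52, 1.47], [-3.14, 3.14]. Speed limits (rad/s): [2.22, 2.22, 2.79, 3.14, 3.14, 3.14].

## Interface

Orientations are given as a unit quaternion [w, x, y, z].
In Python, from workcell import * gives the robot as it stands. The module is installed in compiled form; this text tells all that it offers.
- The arm moves only by the shell command python3 -m inch 'ROWS' [FORCE]. ROWS is JSON, a list of rows, each a list of 5 numbers: the closure, from 0 (fully open) to 1 (shut), then the shift along the tool's x, y, z in cm, then the turn about the tool's y in degrees. A call has 1 to 12 rows; each row shifts and turns the commanded pose from where the row before left it, along the tool's axes as they then stand; what a row does not reach is not made up. A row lasts 1/8 s, in which the tool goes at most 62.5 mm and 10.7 degrees, less where a joint would pass 70% of its speed; a pose out of reach is approached as far as the arm can. A call is refused whole if a number of a shift passes 6.25 or a number of a turn 10.7, either way. A call with a gripper value outside its range is refused whole. The fingers move at their own pace and stop on an object; FORCE is the grip in N (left out, the last holds). Time passes only in rows, so rows that do not move let the fingers close. It gives the time, the measured TCP pose, the force and the opening at its end, in the units of the state.
- state(): the state, without advancing time (a new reading comes with each control period).
- camera(name): name is "scene" or "top" or "wrist"; returns the picture (384x512x3 uint8, blue, green, red); there is no depth.
- camera_model(name): a dict with "vertical_fov" (degrees; the focal length in pixels is half the picture's height over the tangent of half this angle, whatever the lens; pixels are square), "cx", "cy" (the principal point, pixels), "view" (4x4, takes a point from world to camera coordinates). Camera axes: x right, y up, looking along -z (the intrinsics and any distortion apply to the point x, -y, -z); pixel columns grow to the right and rows downward; lengths in mm; the calibration is good to about 2 mm. A picture is of the moment at which its call begins: read the wrist's pose just before it. camera_model takes no time and is no camera call; for the wrist camera it gives the pose at the moment of the call.
- finish_job(): hands the job in, once; it reports no verdict.
The state is a dict: "time_s": time; "joint_pos": joint angles; "qvel": joint speeds; "joint_efforts": joint torques, N m; "eef_pos": TCP position; "tcp_rot": TCP orientation; "force": force on the tool from outside, world axes, zero at the start; "moment": the same for the moment, N m; "opening": finger opening in mm.
Only numpy, scipy, OpenCV 4.12 (cv2) and the standard library are available. Lean on these libraries where they do the work, as an engineer would, in place of code of your own. Each camera call takes 0.05 s, during which the arm holds its last target. There are 200 camera calls.

## Working session

There is one attempt and no reset: what is moved stays moved. The work goes in short steps, Python scripts to look and compute and a shell command to move; the robot and the scene stay as the last step left them, time stands still between calls to the robot, and variables do not carry over. Pictures are saved under pics/ and viewed, about 8 in all and at most 12, crops included, and the job is handed in when it is done.

```bash
mkdir -p pics
python3 - <<'E'
from workcell import *
import cv2
s=state();print(s)
for n in("top","scene"):
    cv2.imwrite(f"pics/{n}0.png",camera(n));print(n,camera_model(n))
E
```

```text
{'time_s': 0.0, 'joint_pos': array([ 1.09769506e+00,  2.91301707e-01, -1.54160295e-01,  1.12673723e+00,
       -1.86525403e-05,  1.43149415e+00]), 'qvel': array([-3.22625326e-05, -4.34536984e-04, -1.45655569e-03,  1.03086193e-04,
       -1.60159003e-04,  2.38329080e-04]), 'joint_efforts': array([ 8.99224324e-04, -5.37146473e+01,  3.31366253e+01,  1.61372084e-02,
       -1.22319648e-04, -1.92338058e-05]), 'eef_pos': array([171.79232025, 495.5930337 , 230.70852731]), 'tcp_rot': array([-0.69680614,  0.69775598, -0.11761186,  0.11732541]), 'force': array([1.11568128, 0.06731837, 0.33555771]), 'moment': array([0.0445969 , 0.01998345, 0.00753647]), 'opening': 85.328499654388}
top {'vertical_fov': 53.48589219407953, 'cx': 249.78838073752286, 'cy': 191.95428927313532, 'view': array([[ 5.76387504e-03, -9.99980629e-01, -2.34949748e-03,
        -3.34555632e+01],
       [ 9.97500515e-01,  5.58408212e-03,  7.04381987e-02,
        -5.97954267e+02],
       [-7.04237144e-02, -2.74962192e-03,  9.97513378e-01,
        -9.46905448e+02],
       [ 0.00000000e+00,  0.00000000e+00,  0.00000000e+00,
         1.00000000e+00]])}
scene {'vertical_fov': 54.9818459375319, 'cx': 261.2948576481365, 'cy': 193.96512979316125, 'view': array([[ 7.02974059e-01, -7.10922315e-01, -2.04189880e-02,
        -4.09999248e+02],
       [ 4.29558874e-01,  4.01524330e-01,  8.08861785e-01,
        -2.97947297e+02],
       [-5.66839172e-01, -5.77380009e-01,  5.87644177e-01,
        -7.24144495e+02],
       [ 0.00000000e+00,  0.00000000e+00,  0.00000000e+00,
         1.00000000e+00]])}
```

View pics/top0.png

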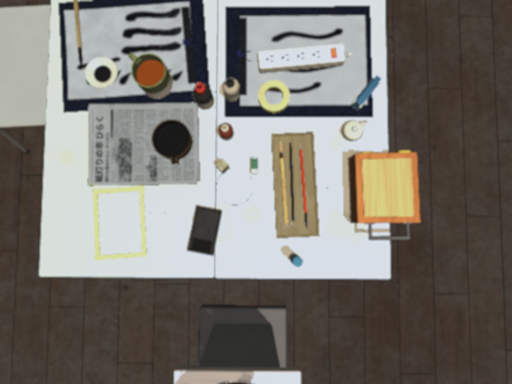

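View pics/scene0.png

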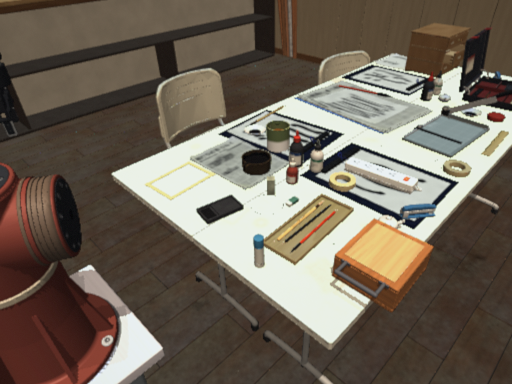

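Top view: stone near (205,230), tape outline near (120,222), case near (388,187) with its bar at about (389,238), and glue stick near (292,257). The scene view agrees with this layout.

```bash
cat > h.py <<'E'
from workcell import *
import numpy as np, cv2
def ray(m,uv,z):
    V=m["view"];f=192/np.tan(np.radians(m["vertical_fov"]/2))
    R=V[:3,:3];c=-R.T@V[:3,3]
    uv=np.atleast_2d(np.asarray(uv,float))
    d=np.c_[(uv[:,0]-m["cx"])/f,-(uv[:,1]-m["cy"])/f,-np.ones(len(uv))]@R
    return c+d*((z-c[2])/d[:,2])[:,None]
def proj(m,P):
    V=m["view"];f=192/np.tan(np.radians(m["vertical_fov"]/2))
    p=np.atleast_2d(P)@V[:3,:3].T+V[:3,3]
    return np.c_[m["cx"]+f*p[:,0]/-p[:,2],m["cy"]-f*p[:,1]/-p[:,2]]
def rect(m,mask,z):
    cs=cv2.findContours(mask,cv2.RETR_EXTERNAL,cv2.CHAIN_APPROX_NONE)[0]
    c=max(cs,key=cv2.contourArea)
    P=ray(m,c[:,0],z)[:,:2].astype(np.float32)
    return cv2.minAreaRect(P)
E
python3 - <<'E'
from h import *
im=cv2.imread("pics/top0.png");m=camera_model("top")
def roi(mask,x0,x1,y0,y1):
    o=np.zeros(mask.shape,np.uint8);o[y0:y1,x0:x1]=mask[y0:y1,x0:x1].astype(np.uint8)*255;return o
b,g,r=[im[...,i].astype(int) for i in range(3)]
print("stone",rect(m,roi((r<120),185,226,200,260),15))
print("tape",rect(m,roi((r-b>40),85,155,182,265),0))
hs=roi((r-b>70),340,425,145,228)
print("lid",rect(m,hs,70))
bar=roi((r<150),365,415,224,245)
ys,xs=np.nonzero(bar);print("bar px",xs.min(),xs.max(),ys.min(),ys.max())
print("bar",rect(m,bar,66))
print("glue top px->",ray(m,[[296,261]],88),ray(m,[[288,250]],0))
print("bowl",ray(m,[[171,139]],48))
big=cv2.resize(im[130:270,80:430],None,fx=2.2,fy=2.2,interpolation=cv2.INTER_CUBIC);cv2.imwrite("pics/c1.png",big)
E
```

```text
stone ((501.222900390625, 84.73502349853516), (66.63499450683594, 115.31878662109375), 79.5662612915039)
tape ((520.3220825195312, 307.06591796875), (183.77987670898438, 130.72377014160156), 3.805734395980835)
lid ((610.577392578125, -360.7629699707031), (174.95596313476562, 152.19459533691406), 1.3051573038101196)
bar px 368 414 224 244
bar ((495.69427490234375, -370.2495422363281), (47.77243423461914, 110.98297882080078), 0.33205491304397583)
glue top px-> [[ 432.48613315 -139.01282423   88.        ]] [[ 450.77158105 -128.96634599    0.        ]]
bowl [[727.58384953 167.21276777  48.        ]]
```

View pics/c1.png

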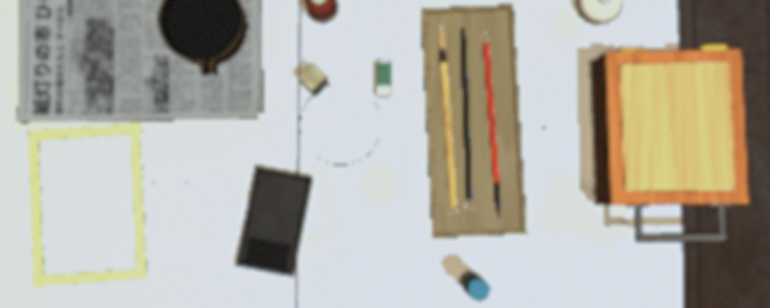

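```bash
cat >> h.py <<'E'
from scipy.spatial.transform import Rotation as Ro
def tool(): 
    s=state();q=s["tcp_rot"];return s,Ro.from_quat([q[1],q[2],q[3],q[0]]).as_matrix()
def to(target,zang):
    """shift in tool axes (cm) to reach the target with the present axes, and turn about tool y (deg) so tool z lies at zang deg in the world xy"""
    s,R=tool();d=R.T@(np.asarray(target,float)-s["eef_pos"])/10
    a=np.degrees(np.arctan2(R[1,2],R[0,2]));t=-(zang-a);t=(t+90)%180-90
    print("t",round(s["time_s"],2),"pos",s["eef_pos"].round(1),"zang",round(a,1),"down",R[:,1].round(3),"| shift cm",d.round(2),"turn",round(t,1),"F",s["force"].round(1),"op",round(s["opening"],1),"q",s["joint_pos"].round(2))
    return R
E
python3 - <<'E'
from h import *
print(to([492,35,230],-10.4).round(3))
E
```

```text
t 0.1 pos [171.8 495.7 230.8] zang 70.9 down [-0.001 -0.001 -1.   ] | shift cm [ 45.34   0.11 -33.04] turn 81.3 F [ 0.3  0.8 -0.1] op 85.5 q [ 1.1   0.29 -0.15  1.13 -0.    1.43]
[[ 0.945 -0.001  0.328]
 [-0.328 -0.001  0.945]
 [-0.    -1.    -0.001]]
```

```bash
python3 -m inch '[[0.4,4.6,0,-3.3,0],[0.4,4.6,0,-3.3,0],[0.4,4.6,0,-3.3,0],[0.4,4.6,0,-3.3,0],[0.4,4.6,0,-3.3,0],[0.4,4.6,0,-3.3,0],[0.4,4.6,0,-3.3,0],[0.4,4.6,0,-3.3,0],[0.4,4.6,0,-3.3,0],[0.4,4.6,0,-3.3,0]]' 20
python3 -m inch '[[0.4,0,0,0,10.2],[0.4,0,0,0,10.2],[0.4,0,0,0,10.2],[0.4,0,0,0,10.2],[0.4,0,0,0,10.2],[0.4,0,0,0,10.2],[0.4,0,0,0,10.2],[0.4,0,0,0,10.2],[0.4,0,0,0,0],[0.4,0,0,0,0]]'
python3 - <<'E'
from h import *
to([488,18,20],-10.4)
m=camera_model("wrist");cv2.imwrite("pics/w1.png",camera("wrist"));print(m)
E
```

```text
time_s: 1.35
eef_pos: [499.2, 31.8, 231.1]
tcp_rot: [0.697, -0.697, 0.118, -0.117]
force: [0.8, 0.2, 0.2]
opening: 51.3
time_s: 2.6
eef_pos: [498.4, 33.5, 231.2]
tcp_rot: [0.452, -0.452, 0.544, -0.544]
force: [0.3, 0.2, -0.1]
opening: 51.1
t 2.6 pos [498.4  33.5 231.2] zang -10.5 down [-0.  0. -1.] | shift cm [ 1.72 21.12 -0.73] turn -0.1 F [ 0.3  0.2 -0.1] op 51.1 q [-0.08  0.24 -0.22  1.11  0.    1.67]
{'vertical_fov': 71.31530945700702, 'cx': 259.79522347241397, 'cy': 192.28969528070195, 'view': array([[ 9.83315827e-01, -1.81906435e-01, -1.80564564e-04,
        -4.83451470e+02],
       [ 1.72692935e-01,  9.33822195e-01, -3.13294204e-01,
        -7.63672900e+01],
       [ 5.71588470e-02,  3.08035967e-01,  9.49656100e-01,
        -4.19338778e+02],
       [ 0.00000000e+00,  0.00000000e+00,  0.00000000e+00,
         1.00000000e+00]])}
```

View pics/w1.png

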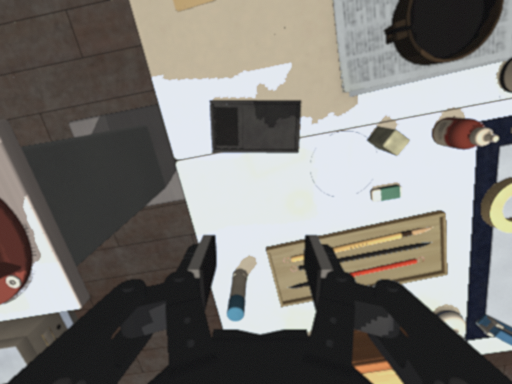

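Wrist view: stone squared up at (211–300, 99–153), fingers at (205,240) and (318,240), and the way down is clear.

```bash
cat >> h.py <<'E'
def stone(im,m,box):
    x0,x1,y0,y1=box;k=np.zeros(im.shape[:2],np.uint8);k[y0:y1,x0:x1]=(im[y0:y1,x0:x1].max(2)<110)*255
    return rect(m,cv2.morphologyEx(k,cv2.MORPH_OPEN,np.ones((3,3))),15)
E
python3 - <<'E'
from h import *
print(stone(cv2.imread("pics/w1.png"),camera_model("wrist"),(195,315,85,165)))
E
python3 -m inch '[[0.4,0.9,2,-0.4,0],[0.4,0.9,3.5,-0.4,0],[0.4,0,5,0,0],[0.4,0,5,0,0],[0.4,0,3.5,0,0],[0.4,0,1.5,0,0],[0.4,0,0,0,0]]'
python3 -m inch '[[0.4,0,0.5,0,0],[0.4,0,0.5,0,0],[0.4,0,0.4,0,0],[0.4,0,0,0,0]]'
```

```text
((501.7751159667969, 86.10619354248047), (66.09259796142578, 115.59000396728516), 79.89435577392578)
time_s: 3.52
eef_pos: [486.3, 17.4, 25.4]
tcp_rot: [0.451, -0.452, 0.545, -0.544]
force: [-0.0, 0.1, -0.2]
opening: 51.5
time_s: 4.03
eef_pos: [487.2, 17.3, 12.2]
tcp_rot: [0.451, -0.451, 0.545, -0.544]
force: [-0.8, 0.5, 0.1]
opening: 51.1
```

```bash
python3 -m inch '[[0.4,0,0.4,0,0],[0.4,0,0.3,0,0],[0.4,0,0,0,0]]'
python3 -m inch '[[0.4,0,0.2,0,0],[0.4,0,0.0,0,0]]'
python3 - <<'E'
from h import *
to([492.8,40.7,5],-10.4)
E
```

```text
time_s: 4.4
eef_pos: [487.0, 17.4, 5.0]
tcp_rot: [0.451, -0.451, 0.545, -0.544]
force: [0.3, -0.1, -0.3]
opening: 50.8
time_s: 4.65
eef_pos: [487.2, 17.3, 3.2]
tcp_rot: [0.451, -0.451, 0.545, -0.544]
force: [-0.5, 0.1, -0.3]
opening: 51.3
t 4.65 pos [487.2  17.3   3.2] zang -10.7 down [-0.  0. -1.] | shift cm [-2.4  -0.18  0.11] turn -0.3 F [-0.5  0.1 -0.3] op 51.3 q [-0.11  0.48 -0.56  0.53  0.    1.64]
```

```bash
python3 -m inch '[[0.4,-1,0,0.05,0],[0.4,-0.8,0,0.05,0],[0.4,-0.6,0,0,0],[0.4,-1,0,0.08,-0.7],[0.4,-1,0,0.08,-0.7],[0.4,-1,0,0.08,-0.7],[0.4,-1,0,0.08,-0.7],[0.4,-1,0,0.08,-0.7],[0.4,-1,0,0.08,-0.7],[0.4,-1,0,0.08,-0.7],[0.4,-1,0,0.08,-0.7],[0.4,-1,0,0.08,-0.7]]'
python3 - <<'E'
from h import *
to([523,262,3],3.8)
m=camera_model("wrist");im=camera("wrist");cv2.imwrite("pics/w2.png",im)
E
```

```text
time_s: 6.15
eef_pos: [512.4, 129.4, 3.3]
tcp_rot: [-0.481, 0.481, -0.519, 0.519]
force: [0.9, -3.7, 1.8]
opening: 51.1
t 6.15 pos [512.4 129.4   3.3] zang -4.4 down [ 0. -0. -1.] | shift cm [-13.3    0.03   0.04] turn -8.2 F [ 0.9 -3.7  1.8] op 51.1 q [ 0.11  0.54 -0.45  0.58 -0.    1.76]
```

View pics/w2.png

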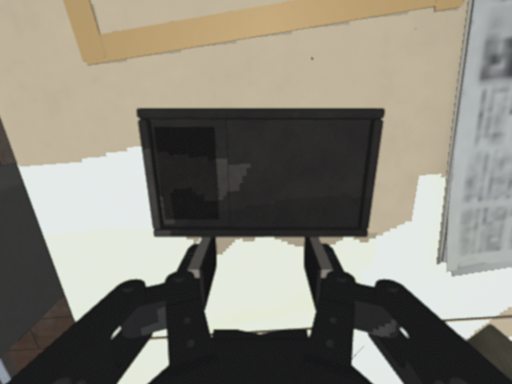

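Stone flush against both fingers, squared and centred (261 vs. 260), tape edge ahead at row 30.

```bash
python3 -m inch '[[0.4,-1,0,0.07,-0.65],[0.4,-1,0,0.07,-0.65],[0.4,-1,0,0.07,-0.65],[0.4,-1,0,0.07,-0.65],[0.4,-1,0,0.07,-0.65],[0.4,-1,0,0.07,-0.65],[0.4,-1,0,0.07,-0.65],[0.4,-1,0,0.07,-0.65],[0.4,-1,0,0.07,-0.65],[0.4,-1,0,0.07,-0.65],[0.4,-1,0,0.07,-0.65],[0.4,0,0,0,0]]'
python3 - <<'E'
from h import *
to([523,262,3],3.8)
m=camera_model("wrist");im=camera("wrist");cv2.imwrite("pics/w3.png",im)
print("stone",stone(im,m,(100,400,80,238)))
t=camera("top");cv2.imwrite("pics/t3.png",t)
E
```

```text
time_s: 7.7
eef_pos: [522.2, 239.7, 3.3]
tcp_rot: [0.512, -0.512, 0.488, -0.487]
force: [0.0, 0.1, 0.0]
opening: 51.2
t 7.7 pos [522.2 239.7   3.3] zang 2.8 down [ 0.     0.001 -1.   ] | shift cm [-2.22  0.03  0.19] turn -1.0 F [0.  0.1 0. ] op 51.2 q [ 0.3   0.6  -0.32  0.65  0.    1.82]
stone ((519.7407836914062, 285.04571533203125), (116.54949951171875, 68.1875991821289), 2.811776638031006)
```

View pics/w3.png

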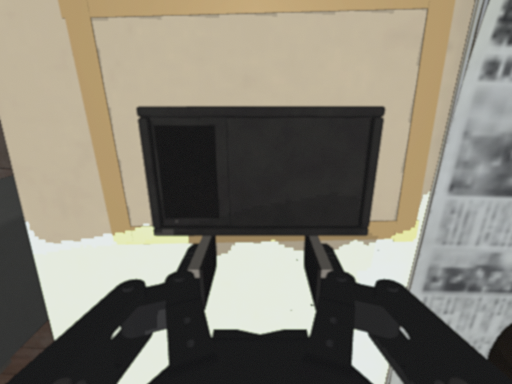

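Stone is nearly in, parallel with the tape and centred lengthwise. It needs 22 mm more.

```bash
python3 -m inch '[[0.4,-0.8,0,0.05,-0.5],[0.4,-0.8,0,0.05,-0.5],[0.4,-0.6,0,0.0,0],[0.4,0,0,0,0],[0.4,1,0,0,0],[0.4,2,0,0,0],[0.4,2,0,0,0],[0.4,0,-4,0,0],[0.4,0,-6,0,0],[0.4,0,-6,0,0],[0.4,0,-4,0,0],[0.4,0,0,0,0]]'
python3 - <<'E'
from h import *
m=camera_model("wrist");im=camera("wrist");cv2.imwrite("pics/w4.png",im)
to([489,-366,200],0)
t=camera("top");cv2.imwrite("pics/t4.png",t);mt=camera_model("top")
# scan: stone mask & tape from top
x0,x1,y0,y1=85,155,182,265
b,g,r=[t[...,i].astype(int) for i in range(3)]
k=np.zeros(t.shape[:2],np.uint8);k[y0:y1,x0:x1]=((r<120)*255)[y0:y1,x0:x1];print("top stone",rect(mt,k,15))
k=np.zeros(t.shape[:2],np.uint8);k[y0:y1,x0:x1]=((r-b>40)*255)[y0:y1,x0:x1];print("top tape",rect(mt,k,0))
cv2.imwrite("pics/w4m.png",im)
E
```

```text
time_s: 9.3
eef_pos: [527.3, 209.8, 206.7]
tcp_rot: [0.517, -0.514, 0.483, -0.485]
force: [0.4, -0.2, -0.4]
opening: 51.6
t 9.35 pos [526.2 209.6 204.5] zang 3.7 down [ 0.003  0.001 -1.   ] | shift cm [57.2   0.41 -7.38] turn 3.7 F [ 0.3 -0.5 -1.5] op 51.5 q [ 0.25  0.38 -0.09  1.09 -0.    1.76]
top stone ((522.8145751953125, 324.15252685546875), (188.99046325683594, 129.52069091796875), 2.0768728256225586)
top tape ((514.1898803710938, 310.51995849609375), (203.2604217529297, 143.91297912597656), 0.3460853695869446)
```

View pics/w4.png

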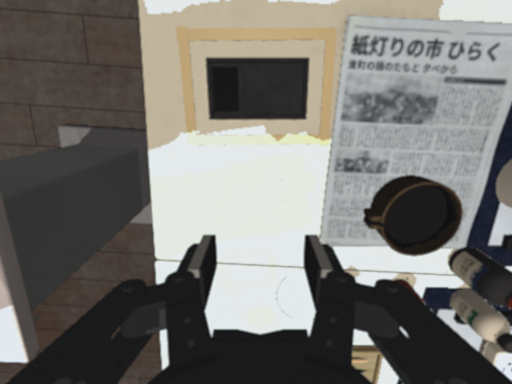

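Stone sits centred in the outline (stone 207–308 × 58–119, inner opening about 191–326 × 40–132). Next is the bar.

```bash
python3 -m inch '[[0.4,4.8,0,-0.6,0.35],[0.4,4.8,0,-0.6,0.35],[0.4,4.8,0,-0.6,0.35],[0.4,4.8,0,-0.6,0.35],[0.4,4.8,0,-0.6,0.35],[0.4,4.8,0,-0.6,0.35],[0.4,4.8,0,-0.6,0.35],[0.4,4.8,0,-0.6,0.35],[0.4,4.8,0,-0.6,0.35],[0.4,4.8,0,-0.6,0.35],[0.4,4.8,0,-0.6,0.35],[0.4,4.8,0,-0.6,0.35]]' 25
python3 -m inch '[[0.6,4.5,0,0,0],[0.6,4.5,0,0,0],[0.6,0,0,0,0],[0.6,0,0,0,0]]' 25
python3 - <<'E'
from h import *
mt=camera_model("top")
print("bar ends",ray(mt,[[369,237.7],[409.5,237.7]],66).round(1))
m=camera_model("wrist");im=camera("wrist");cv2.imwrite("pics/w5.png",im)
to([489,-366,200],1.3)
E
```

```text
time_s: 10.9
eef_pos: [469.8, -368.5, 201.4]
tcp_rot: [0.498, -0.498, 0.503, -0.501]
force: [0.5, -0.7, 0.0]
opening: 50.8
time_s: 11.4
eef_pos: [469.6, -456.5, 201.5]
tcp_rot: [0.498, -0.498, 0.503, -0.501]
force: [0.3, 0.3, 0.6]
opening: 34.3
bar ends [[ 486.5 -316.9   66. ]
 [ 487.1 -414.    66. ]]
t 11.45 pos [ 470.  -456.1  202.1] zang -0.5 down [-0.001  0.002 -1.   ] | shift cm [-9.03  0.23  1.83] turn -1.8 F [-0.5  0.4 -0.1] op 33.8 q [-0.88  0.56  0.19  1.2   0.    0.7 ]
```

View pics/w5.png

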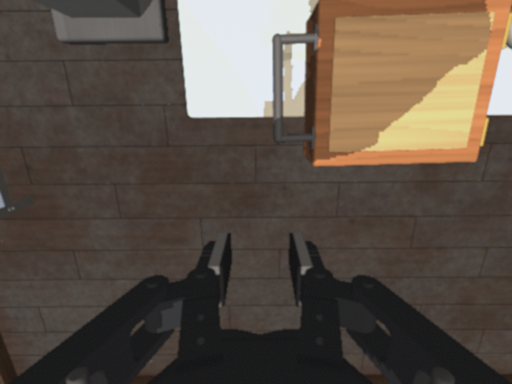

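Wrist view: bar from (278,37) to (280,138), lid near corner (313,165), far corner (477,162).

Run:
```python
from h import *
m=camera_model("wrist")
print("bar",ray(m,[[278,37],[279.5,90],[280.5,138]],66).round(1))
print("lid corners near, far",ray(m,[[314,166],[477,162]],70).round(1))
```

```text
bar [[ 487.2 -316.9   66. ]
 [ 489.3 -362.7   66. ]
 [ 491.  -408.9   66. ]]
lid corners near, far [[ 526.3 -437.7   70. ]
 [ 696.  -434.7   70. ]]
```

```bash
python3 -m inch '[[0.67,-3.1,0,0.63,0],[0.67,-3.1,0,0.63,-1],[0.67,-3.1,0,0.63,-1],[0.67,0,0,0,0],[0.67,0,4,0,0],[0.67,0,4,0,0],[0.67,0,2,0,0],[0.67,0,0,0,0],[0.67,0,0,0,0]]' 25
python3 - <<'E'
from h import *
to([489.3,-363,50],1.5)
cv2.imwrite("pics/w6.png",camera("wrist"))
E
```

```text
time_s: 12.58
eef_pos: [490.1, -364.7, 104.3]
tcp_rot: [-0.507, 0.507, -0.493, 0.494]
force: [1.1, 0.1, 0.5]
opening: 27.8
t 12.57 pos [ 490.1 -364.7  104.3] zang 1.5 down [ 0.001 -0.001 -1.   ] | shift cm [-0.18  5.43 -0.08] turn 0.0 F [1.1 0.1 0.5] op 27.8 q [-0.76  0.54 -0.11  0.92 -0.    0.78]
```

View pics/w6.png

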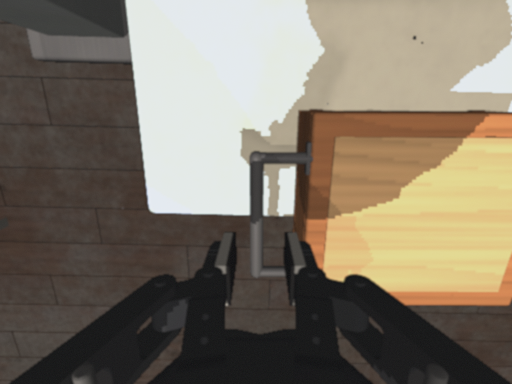

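Bar stands upright at column 256, between the fingers (228 and 292). Going down.

```bash
python3 - <<'E'
from h import *
m=camera_model("wrist");print(proj(m,[[489.3,-363,66],[490.1,-364.7,66]]),ray(m,[[256,160],[256.5,215],[257,270]],66).round(1))
E
python3 -m inch '[[0.67,0,2,-0.05,0],[0.67,0,2,0,0],[0.67,0,1.4,0,0],[0.67,0,0,0,0],[0.67,0,0,0,0]]' 25
python3 -m inch '[[1,0,0,0,0],[1,0,0,0,0],[1,0,0,0,0],[1,0,0,0,0],[1,0,0,0,0]]' 25
```

```text
[[259.065856   216.18376681]
 [260.08876849 218.32975897]] [[ 486.1 -321.2   66. ]
 [ 487.4 -362.1   66. ]
 [ 488.9 -409.2   66. ]]
time_s: 13.25
eef_pos: [489.7, -364.7, 50.2]
tcp_rot: [0.507, -0.507, 0.493, -0.494]
force: [0.4, -0.8, -1.3]
opening: 28.3
time_s: 13.88
eef_pos: [487.6, -364.7, 50.1]
tcp_rot: [-0.505, 0.507, -0.494, 0.493]
force: [-9.0, -0.2, 7.5]
opening: 9.1
```

Bar held (opening 9.1 mm), at about x = 487.5. Now the arc in 2.5° rows, to 30° first.

```bash
python3 -m inch '[[1,0,-0.9,-0.1,0],[1,0,-0.9,0.0,0],[1,0,-0.89,0.12,0],[1,0,-0.89,0.15,0],[1,0,-0.87,0.2,0],[1,0,-0.87,0.22,0],[1,0,-0.85,0.28,0],[1,0,-0.85,0.3,0],[1,0,-0.83,0.35,0],[1,0,-0.82,0.37,0],[1,0,-0.79,0.42,0],[1,0,-0.78,0.44,0]]' 25
python3 -m inch '[[1,0,0,0,0],[1,0,0,0,0]]'
python3 - <<'E'
from h import *
to([693-99.5,-360,62+180.4-16],1.5)
E
```

```text
time_s: 15.38
eef_pos: [515.6, -364.0, 152.4]
tcp_rot: [-0.506, 0.507, -0.494, 0.493]
force: [-6.4, -5.4, 1.0]
opening: 8.7
time_s: 15.62
eef_pos: [515.5, -364.0, 152.3]
tcp_rot: [-0.506, 0.507, -0.494, 0.493]
force: [-7.2, -5.7, 2.2]
opening: 8.9
t 15.62 pos [ 515.5 -364.   152.3] zang 1.5 down [-0.002 -0.001 -1.   ] | shift cm [-0.19 -7.43  7.79] turn -0.0 F [-7.2 -5.7  2.2] op 8.9 q [-0.73  0.54  0.02  1.05 -0.    0.82]
```

```bash
python3 -m inch '[[1,0,-0.76,0.4,0],[1,0,-0.74,0.47,0],[1,0,-0.71,0.55,0],[1,0,-0.69,0.57,0],[1,0,-0.66,0.61,0],[1,0,-0.64,0.63,0],[1,0,-0.6,0.66,0],[1,0,-0.58,0.69,0],[1,0,-0.54,0.71,0],[1,0,-0.52,0.74,0],[1,0,-0.48,0.76,0],[1,0,-0.46,0.78,0]]' 25
python3 -m inch '[[1,0,0,0,0],[1,0,0,0,0],[1,0,0,0,0],[1,0,0,0,0]]'
python3 - <<'E'
from h import *
to([693-99.5,-360,62+180.4-16],1.5)
cv2.imwrite("pics/s7.png",camera("scene"));cv2.imwrite("pics/w7.png",camera("wrist"))
t=camera("top");cv2.imwrite("pics/t7.png",cv2.resize(t[130:270,80:430],None,fx=2.2,fy=2.2,interpolation=cv2.INTER_CUBIC))
E
```

```text
time_s: 17.12
eef_pos: [591.6, -362.3, 228.0]
tcp_rot: [-0.506, 0.507, -0.493, 0.494]
force: [-7.8, -3.6, 12.6]
opening: 8.5
time_s: 17.62
eef_pos: [591.6, -362.3, 228.0]
tcp_rot: [-0.506, 0.507, -0.493, 0.494]
force: [-9.4, -3.7, 12.3]
opening: 8.7
t 17.62 pos [ 591.6 -362.3  228. ] zang 1.5 down [-0.    -0.003 -1.   ] | shift cm [-0.23  0.16  0.19] turn -0.0 F [-9.4 -3.7 12.3] op 8.7 q [-0.65  0.63  0.38  1.32 -0.    0.89]
```

View pics/s7.png

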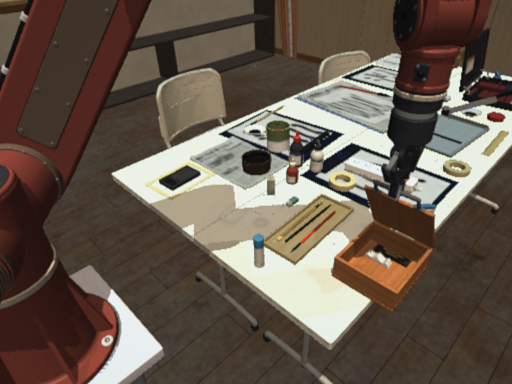

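View pics/t7.png

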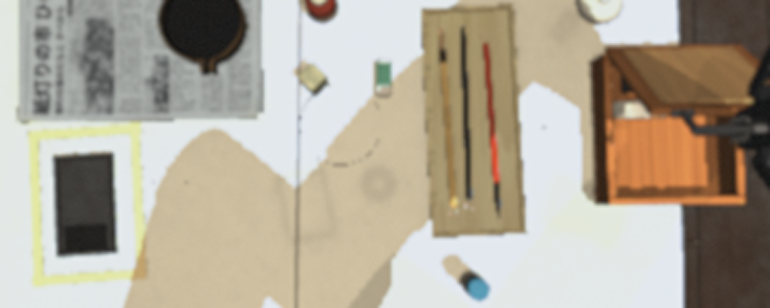

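The lid stands open with the gripper on the bar. The stone lies inside the tape and the bystanders look unmoved. A numeric check before handing in.

Run:
```python
from h import *
m=camera_model("scene");u=np.array([np.cos(np.radians(1.5)),np.sin(np.radians(1.5)),0]);w=np.array([-u[1],u[0],0])
H=np.array([693.5,-357.8,62]);
for a in(50,60,70):
    t=np.radians(a);P=[H+w*75*s+170*(-np.cos(t)*u+np.sin(t)*np.array([0,0,1])) for s in(1,-1)]
    print(a,"lid bottom-face front corners in scene",proj(m,P).round(0).tolist())
t=camera("top");mt=camera_model("top");b,g,r=[t[...,i].astype(int) for i in range(3)]
def k(c,x0,x1,y0,y1):
    o=np.zeros(t.shape[:2],np.uint8);o[y0:y1,x0:x1]=(c*255)[y0:y1,x0:x1];return o
print("stone",rect(mt,k(r<110,98,140,190,252),15),"tape",rect(mt,k(r-b>40,85,147,182,265),0))
im=cv2.imread("pics/s7.png");cv2.imwrite("pics/s7c.png",cv2.resize(im[170:310,320:460],None,fx=4,fy=4,interpolation=cv2.INTER_CUBIC))
```

```text
50 lid bottom-face front corners in scene [[356.0, 197.0], [425.0, 229.0]]
60 lid bottom-face front corners in scene [[363.0, 186.0], [433.0, 216.0]]
70 lid bottom-face front corners in scene [[370.0, 176.0], [441.0, 204.0]]
stone ((519.1985473632812, 304.48028564453125), (112.80513000488281, 66.77519226074219), 3.8923420906066895) tape ((510.5335693359375, 304.99542236328125), (203.9060516357422, 133.3925323486328), 3.805399179458618)
```

View pics/s7c.png

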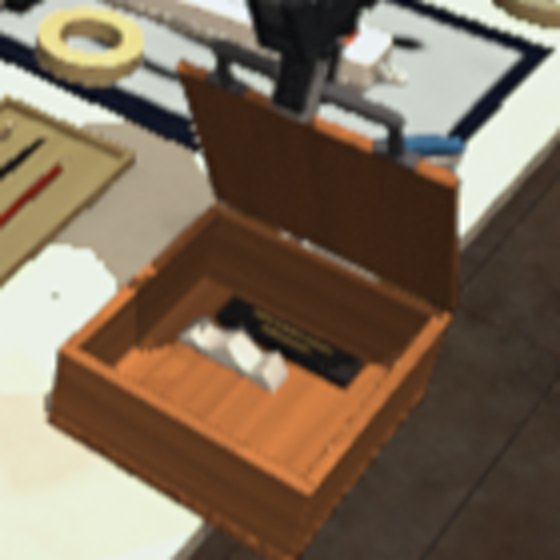

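Lid corners show at (366,187) and (434,216), where 60° predicts (363,186) and (433,216). Handing in.

```bash
python3 -c "
from workcell import *
s=state();print(s['time_s'],s['eef_pos'],s['opening']);print(finish_job())"
```

```text
17.825 [ 591.59785923 -362.30507616  227.9562879 ] 8.916931460154023
the job is handed in; nothing more can be done
None
```

The stone is in the tape outline and the lid is held open at about 60°. I handed the job in at 17.8 s with the gripper still on the bar.

**What I did:** With the case shut, I pushed the stone across the table with the partly open fingers, turning it about 14° on the way. Then I pinched the lid's bar at 25 N and swung it up along its arc.

**Last checks:**
- **Stone:** its centre is about 1 mm and 3 mm from the outline's centre as first measured, and its angle matches the tape's to 0.1°.
- **Lid angle:** the gripper's path from shut gives 60.0°. The lid's corners in the scene picture fall within about 3 pixels of where 60° predicts.
- **Hold:** the measured wrist force was steady at about 16 N, with the fingers closed on the bar (8.9 mm opening).
- **Bystanders:** they look unmoved in the pictures; I did not measure them again.

**Checks that disagreed:**
- A top view taken while the arm was in the way gave useless stone and tape readings, so I judged the placing from the wrist picture and measured it again later.
- In the last top view the tape came out at 204 mm long instead of 182 mm, probably because of the arm's shadow. I compared the stone with the clean first measurement of the tape instead.

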